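# Seat the battery in the tester, then push in, turn and hold the spring-return test plug

## Task

First press the battery in the battery tester down fully home. Then take the test plug with the straight bar grip, push it into the tester's socket with its two side pins in the slots, turn it a quarter turn clockwise (seen from above) against the spring, and finish while still holding it there, pushed fully in and turned, as if the meter were taking its reading. Leave the other things on the bench where they are.

Things in the scene. Friction and masses are not known exactly. Their poses are not given: they have to be found in the camera images.
- tester: Battery tester, fixed to the bench: a grey box 130 (its x) x 210 (its y) x 62 mm high with an aluminium deck on top; origin at the centre of its underside, z up. In its frame the battery stands at y = +58 mm and the plug socket is at y = -52 mm, both at x = 0.
- socket (a point): Centre of the plug socket's mouth, on the deck (62 mm above the tester's underside); axes as the tester's. The deck plate is 5 mm thick with a round bore 28 mm across and two pin slots, one each way along the tester's x (11 mm wide, 45 mm over both ends). From 15 mm in, the plug's pins clear the plate and it can turn clockwise; fully in (19 mm) its flange lies on the deck.
- plunger (a joint): Sprung floor inside the socket, 8 mm below the deck at rest: how far the plug has pressed it down (m), 0 to 0.011 with the plug fully in. It pushes back with about 4 N at first and 11 N fully in; a plug let go is pushed up and turned part of the way back.
- collar (a joint): Sprung collar in the socket that the plug's pins take with them: 0 at rest, grows (rad) as the plug is turned clockwise seen from above, hard stop at 1.5. The pins have about 0.1 to 0.2 rad of play in it, so it reads that much less than the turn of the plug. The spring resists with 0.03 N m at first, about 0.11 N m at a quarter turn.
- battery_top (a point): Centre of the top face of the 9 V block battery standing upright in the tester's cradle (top face 17.5 mm along the tester's x, 26.5 mm along its y); fully home its top is 12 mm above the deck, at the start 20 to 24 mm above it.
- battery (a joint): How far the battery has been pressed in: 0 (top 24 mm above the deck) to 0.012 m (fully home, against a hard stop). Friction holds it; pushing takes about 6 N.
- plug_center (a point): Test plug, 0.1 kg, 63 mm tall, loose and upright on the mat; point on its axis, half-way up. x along bar and pins. Foot up: tapered aluminium barrel 24 mm wide, 19 mm long, two round side pins (7 mm thick, 6 mm above the foot, 40 mm over their ends); flange 42 mm wide, 4 mm thick; black bar grip 44 (x) x 14 (y) x 40 mm (23 to 63 mm above the foot).
- plug: The same test plug; origin at the centre of its foot, same axes, z up. It is the same after half a turn.
- dust_cap_center (a point): Dust cap, not to be used: like the plug but without pins, 41 mm tall, and with a round knob 30 mm across in place of the bar; this point is half-way up. It may stand where the plug might have stood.
- dust_cap: The same dust cap; origin at its foot.
- screwdriver: Screwdriver lying beyond the plug; leave alone.
- spare: Spare 9 V block battery lying flat, 46 x 26 x 18 mm; leave alone.
- flux: Small jar, 40 mm across, 55 mm tall; leave alone.
- tray: Clear compartment tray 90 x 130 x 25 mm; leave alone.
- tin: Flat round steel tin 60 mm across, 24 mm high; leave alone.
- meter: Red hand-held multimeter lying face up, 170 x 85 x 45 mm; leave alone.
Things that resemble listed ones, but are neither listed nor needed, are in the scene too. What is shaped like the plug but pink is not meant.

How it is judged:
By the outcome, as a careful person would: the job done as asked, in the order asked, and still so for the second after the job is handed in, while the arm keeps its last pose, push and grip.
It also fails if it takes over 54 s, if anything falls off the work surface, if the arm or the gripper's body presses on something with over 40 N, if the wrist force passes 120 N, or if a joint passes its speed limit or range.

## Robot

A 7-joint arm with a two-finger parallel gripper is mounted at the origin on the work surface. World frame = base frame: x ahead of the robot, y to its left, z up, the work surface at z = 0. Lengths are in m, angles in rad, forces in N, time in s.
With the tool pointing down it reaches from about 0.425 to 0.925 m from the base axis. Payload 6.8 kg.
Tool frame: the origin (TCP) lies at the very end of the fingers, on their centre line; the grasp point (between the pads) lies 19 mm behind it; z points along the fingers, y is the line along which they close (so a half turn about z gives the same grasp; the last joint's range is limited). The gripper opens to 85 mm and grips with 20 to 120 N. Pads are 22 mm wide; open, the fingers measure 114 mm over their backs; the gripper's body (76 mm by 85 mm) begins 54 mm behind the grasp point. The pads swing forward as they close: fully open they stand 13 mm farther back than shut.
Start: joints at [-1.428, 0.477, 0.022, 1.555, -0.011, 1.109, -0.083], TCP at [0.168, 0.654, 0.231] pointing down, gripper open.
Joint ranges: [-2.96, 2.96], [-0.34, 2.1], [-1.41, 1.46], [0.24, 2.44], [-1.37, 4.51], [0.17, 1.92], [-2.96, 2.96]. Speed limits (rad/s): [2.39, 2.39, 3.14, 3.14, 3.14, 3.14, 3.14].

## Interface

Orientations are given as a rotation vector (axis times angle).
In Python, from bench import monitor, optics, r gives the robot as it stands.
- The arm moves only by the shell command python3 -m crank 'ROWS' [OPENING] [FORCE]. ROWS is JSON, a list of rows, each a list of 2 entries, a list of its own where there are three numbers: the shift along the tool's x, y, z in cm, then the turn, a rotation vector about the tool's x, y, z in rad. A call has 1 to 5 rows; each row shifts and turns the commanded pose from where the row before left it, along the tool's axes as they then stand; what a row does not reach is not made up. A row lasts 1/10 s, in which the tool goes at most 50 mm and 8.59 degrees, less where a joint would pass 70% of its speed; a pose out of reach is approached as far as the arm can. A call is refused whole if a number of a shift passes 5 or a number of a turn 0.15, either way. A call with a gripper value outside its range is refused whole. OPENING is the finger opening in cm, from 0 to 8.54, set as the call begins (- or left out, the last holds). The fingers move at their own pace and stop on an object; FORCE is the grip in N (left out, the last holds). Time passes only in rows, so rows that do not move let the fingers close. It gives the time, the measured TCP pose, the force, the opening and the grip force at its end, in the units of the state.
- monitor.get_obs(): the state, without advancing time (a new reading comes with each control period).
- optics.grab_frame(name): name is "scene" or "top" or "wrist"; returns (picture, depth): 400x640x3 uint8, red, green, blue; 400x640 float32, m along the optical axis (not along the pixel's ray), 0 where there is no reading.
- optics.camera_model(name): a dict with "vertical_fov" (degrees; the focal length in pixels is half the picture's height over the tangent of half this angle, whatever the lens; pixels are square), "cx", "cy" (the principal point, pixels), "R" (3x3) and "t" (3): a world point X has camera coordinates R X + t; the wrist camera has in their place "hand_eye" (4x4, takes a point from camera to tool coordinates, whose origin is the TCP and whose axes are the flange's). Camera axes: x right, y down, z forward; pixel columns grow to the right and rows downward; lengths in m; the calibration is good to about 2 mm. A picture is of the moment at which its call begins: read the wrist's pose just before it. camera_model takes no time and is no camera call.
- r.hand_in(): hands the job in; it is judged then, once.
The state is a dict: "clock": time; "joints": joint angles; "qvel": joint speeds; "tau": joint torques, N m; "tcp_pos": TCP position; "orientation": TCP orientation; "contact_force": force on the tool from outside, world axes, zero at the start; "moment": the same for the moment, N m; "grip_width": finger opening in m; "gripper_force": force on a finger pad.
Only numpy, scipy, OpenCV 4.12 (cv2) and the standard library are available. Lean on these libraries where they do the work, as an engineer would, in place of code of your own. Each camera call takes 0.05 s, during which the arm holds its last target. There are 200 camera calls.

## Working session

There is one attempt and no reset: what is moved stays moved. The work goes in short steps, Python scripts to look and compute and a shell command to move; the robot and the scene stay as the last step left them, time stands still between calls to the robot, and variables do not carry over. Pictures are saved under pics/ and viewed, at most 10 in all, crops included, and the job is handed in when it is done.

```bash
ls; mkdir -p pics
python3 - <<'E'
from bench import monitor, optics, r
import cv2, numpy as np
o=monitor.get_obs(); print({k:np.round(v,4) for k,v in o.items()})
for n in ("scene","top"):
    p,d=optics.grab_frame(n); cv2.imwrite(f"pics/{n}0.png",p[...,::-1]); np.save(f"pics/{n}0.npy",d)
    m=optics.camera_model(n); print(n,m)
print(optics.camera_model("wrist"))
E
```

```text
pics
{'clock': np.float64(0.0), 'joints': array([-1.4281,  0.4778,  0.0224,  1.5565, -0.0115,  1.1093, -0.0831]), 'qvel': array([-0.0002, -0.0004, -0.0013,  0.0005, -0.0008,  0.0008,  0.0003]), 'tau': array([-5.00000e-04, -5.96463e+01,  1.60770e+00, -2.81187e+01,
        1.24000e-02,  9.50000e-03, -0.00000e+00]), 'tcp_pos': array([0.1674, 0.6533, 0.2304]), 'orientation': array([-3.9290e-01, -3.1169e+00,  2.8000e-03]), 'contact_force': array([ 0.4097,  0.036 , -0.0185]), 'moment': array([0.0171, 0.0479, 0.027 ]), 'gripper_force': np.float64(0.0), 'grip_width': np.float64(0.0857)}
scene {'vertical_fov': 54.31231086530462, 'cx': 312.4113922316362, 'cy': 202.54656587986162, 'R': array([[ 0.59374559,  0.80459446,  0.00969155],
       [ 0.5775084 , -0.41771999, -0.70142289],
       [-0.56031261,  0.4220637 , -0.71267946]]), 't': array([-0.34248401, -0.27128594,  1.35739381])}
top {'vertical_fov': 52.240951577088325, 'cx': 319.50287210169296, 'cy': 199.46038939352084, 'R': array([[ 0.0204926 , -0.99976671,  0.00682419],
       [-0.9964161 , -0.02098325, -0.08194297],
       [ 0.08206705, -0.0051205 , -0.99661366]]), 't': array([-0.03656898,  0.55640069,  1.21507026])}
{'vertical_fov': 60.597517850284525, 'cx': 321.475317624672, 'cy': 201.41559293831443, 'hand_eye': array([[-5.03910388e-04, -9.47289754e-01, -3.20377697e-01,
         8.17894684e-02],
       [ 9.99998883e-01, -2.65120958e-05, -1.49447103e-03,
        -5.51116315e-05],
       [ 1.40720321e-03, -3.20378092e-01,  9.47288709e-01,
        -1.43441327e-01],
       [ 0.00000000e+00,  0.00000000e+00,  0.00000000e+00,
         1.00000000e+00]])}
```

View pics/top0.png

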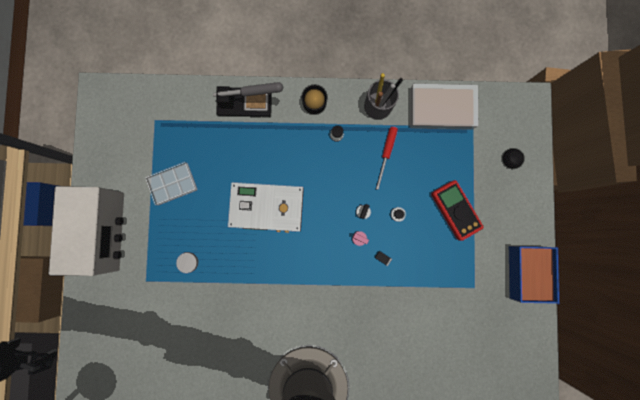

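View pics/scene0.png

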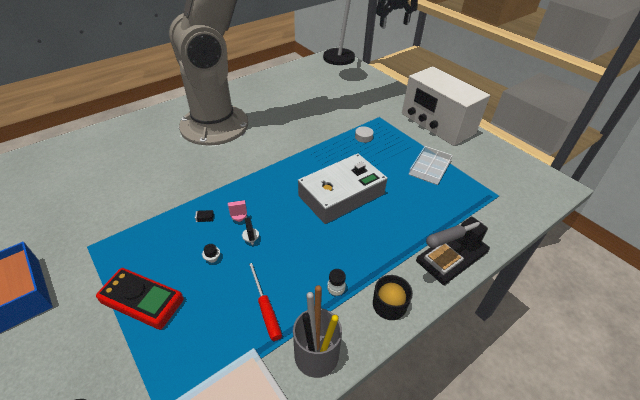

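The top view shows the tester at about (265,207), with the battery near (245,206) and the socket near (283,208). The black-bar plug is at (363,211), the dust cap at (399,214) and the pink decoy at (360,239). The scene view agrees.

```bash
cat > h.py <<'E'
import numpy as np, cv2
from scipy.spatial.transform import Rotation as Ro
from bench import monitor, optics
def cam(n,o=None):
    m=optics.camera_model(n); f=200/np.tan(np.radians(m["vertical_fov"])/2)
    if n=="wrist":
        T=np.eye(4);T[:3,:3]=Ro.from_rotvec(o["orientation"]).as_matrix();T[:3,3]=o["tcp_pos"]
        T=T@np.array(m["hand_eye"]); A,c=T[:3,:3],T[:3,3]
    else: A=np.array(m["R"]).T; c=-A@np.array(m["t"])
    return f,m["cx"],m["cy"],A,c
def ray(C,uv,z):
    f,cx,cy,A,c=C; uv=np.atleast_2d(uv).astype(float)
    d=np.c_[(uv[:,0]-cx)/f,(uv[:,1]-cy)/f,np.ones(len(uv))]@A.T
    return c+d*((z-c[2])/d[:,2])[:,None]
def cloud(C,D):
    f,cx,cy,A,c=C; v,u=np.mgrid[:D.shape[0],:D.shape[1]]
    return np.stack([(u-cx)/f*D,(v-cy)/f*D,D],-1)@A.T+c
def tool(o,dw):  # world shift -> tool axes, cm
    return np.round(Ro.from_rotvec(o["orientation"]).as_matrix().T@np.asarray(dw)*100,2)
E
python3 - <<'E'
from h import *
C=cam("top"); D=np.load("pics/top0.npy"); im=cv2.imread("pics/top0.png"); P=cloud(C,D)
print("mat",P[180,330],P[250,300]," deck",P[215,262],"batt",P[206,245],"sock",P[208,283],"plug",P[211,363],"cap",P[214,399],"pink",P[239,360])
m=((P[...,2]>.045)&(P[...,2]<.08)).astype(np.uint8); m[:,:220]=0;m[:,312:]=0;m[:170]=0;m[245:]=0
c=max(cv2.findContours(m,0,2)[0],key=cv2.contourArea); b=cv2.boxPoints(cv2.minAreaRect(c)); w=ray(C,b,.064)
print(w,w.mean(0),np.linalg.norm(np.diff(w,axis=0),axis=1))
g=cv2.cvtColor(im,6); bx=(slice(195,230),slice(350,378))
m=np.zeros_like(g); m[bx]=(g[bx]<60); 
for z in(.05,.065):
  c=max(cv2.findContours(m,0,2)[0],key=cv2.contourArea); R=cv2.minAreaRect(c);w=ray(C,cv2.boxPoints(R),z);print(R,w,w.mean(0))
# zoom
cr=np.hstack([cv2.resize(im[180:235,225:305],None,fx=5,fy=5,interpolation=2)[:275],cv2.resize(im[190:245,340:415],None,fx=5,fy=5,interpolation=2)]); cv2.imwrite("pics/crop1.png",cr)
E
```

```text
mat [ 0.61954501 -0.05630485  0.00516745] [0.40263143 0.0312865  0.00180416]  deck [0.50461014 0.14242426 0.06295642] batt [0.52830607 0.18838402 0.08904955] sock [0.52704641 0.08254327 0.05198502] plug [ 0.52232021 -0.15267257  0.06595523] cap [ 0.51697906 -0.26306711  0.04138296] pink [ 0.44058389 -0.14523286  0.06282299]
[[0.46569602 0.24104469 0.064     ]
 [0.59896495 0.23806871 0.064     ]
 [0.59042308 0.02594564 0.064     ]
 [0.45718976 0.03086045 0.064     ]] [0.52806845 0.13397987 0.064     ] [0.13330216 0.21229498 0.13332393]
((363.5479431152344, 211.2054901123047), (4.68164587020874, 15.215349197387695), 20.556045532226562) [[ 0.5036702  -0.14191548  0.05      ]
 [ 0.54628023 -0.15724948  0.05      ]
 [ 0.54166214 -0.17032316  0.05      ]
 [ 0.4990767  -0.1549545   0.05      ]] [ 0.52267232 -0.15611066  0.05      ]
((363.5479431152344, 211.2054901123047), (4.68164587020874, 15.215349197387695), 20.556045532226562) [[ 0.50307071 -0.14038351  0.065     ]
 [ 0.54515111 -0.15552692  0.065     ]
 [ 0.54059042 -0.16843809  0.065     ]
 [ 0.4985343  -0.15326046  0.065     ]] [ 0.52183663 -0.15440225  0.065     ]
```

View pics/crop1.png

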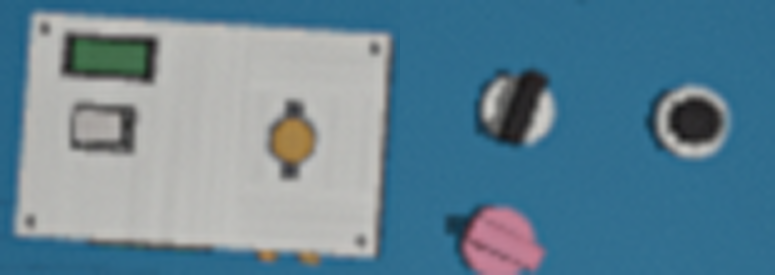

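The crop shows the tester slightly rotated (yaw ≈ -0.035), with battery and socket where expected. The black plug's bar lies at yaw ≈ -0.345, and its pin is visible along the bar. I'll go above the battery with the fingers closed.

```bash
python3 -m crank '[[[-3.8,-2.9,0],[0,0,0]],[[-3.8,-2.9,0],[0,0,0]],[[-3.8,-2.9,0],[0,0,0]],[[-3.8,-2.9,0],[0,0,0]],[[-3.8,-2.9,0],[0,0,0]]]' 0 20; python3 -m crank '[[[-3.8,-2.9,0],[0,0,0]],[[-3.8,-2.9,0],[0,0,0]],[[-3.8,-2.9,0],[0,0,0]],[[-3.8,-2.9,0],[0,0,0]],[[-3.8,-2.9,0],[0,0,0]]]'
cat > look.py <<'E'
from h import *
import sys
o=monitor.get_obs(); p,d=optics.grab_frame("wrist"); n=sys.argv[1]
cv2.imwrite(f"pics/{n}.png",p[...,::-1]); np.savez(f"pics/{n}.npz",p=p,d=d,tcp_pos=o["tcp_pos"],orientation=o["orientation"])
print(o["clock"],o["tcp_pos"],o["orientation"],o["joints"])
E
python3 look.py w1
```

```text
clock: 0.6
tcp_pos: [0.3164, 0.4643, 0.231]
orientation: [-0.393, -3.117, 0.001]
contact_force: [1.2, 1.7, 0.9]
grip_width: 0.0123
gripper_force: 0.0
clock: 1.1
tcp_pos: [0.4644, 0.2768, 0.2312]
orientation: [-0.393, -3.117, 0.0]
contact_force: [0.9, 0.5, -0.5]
grip_width: -0.0002
gripper_force: 0.0
1.1 [0.46435416 0.2768314  0.23118759] [-3.92747027e-01 -3.11669016e+00  1.30462957e-04] [-0.81975304  0.25633566  0.19952333  1.88902716 -0.05980591  1.00215645
  0.72574822]
```

```bash
python3 -m crank '[[[-2.8,-2.2,0],[0,0,0]],[[-2.8,-2.2,0],[0,0,0]],[[-2.8,-2.2,0],[0,0,0]],[[0,0,0],[0,0,0]]]' ; python3 look.py w2
```

```text
clock: 1.55
tcp_pos: [0.5312, 0.1884, 0.2312]
orientation: [0.405, 3.114, -0.004]
contact_force: [1.0, 0.1, 0.4]
grip_width: -0.0002
gripper_force: 0.0
1.55 [0.53124012 0.18840144 0.23123068] [ 0.40541354  3.11371782 -0.00375091] [-0.66258779  0.29676006  0.25787766  1.84078237 -0.08453481  1.01480596
  0.9410129 ]
```

View pics/w2.png

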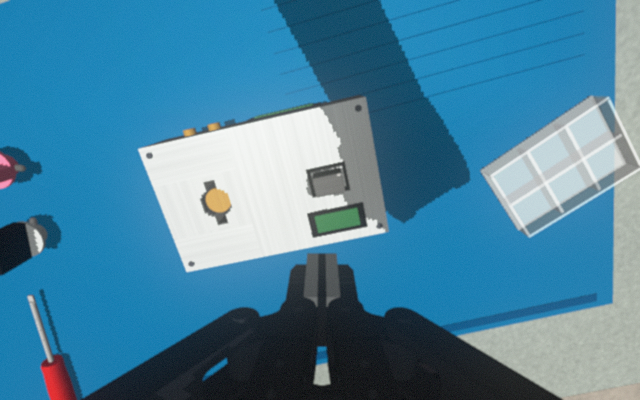

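The wrist view shows the battery top at about (327,181), in shade and offset within its dark cradle. The socket is at (216,202), with slot ends at about (208,182) and (226,222). Deck screws are at (150,156), (358,108), (191,264) and (380,226).

Run:
```python
from h import *
z=np.load("pics/w2.npz"); C=cam("wrist",z); P=cloud(C,z["d"]); im=z["p"]
g=cv2.cvtColor(im,cv2.COLOR_RGB2GRAY).astype(int)
print("deck",P[230,215],P[190,270],"batt",P[182,327],"mat",P[320,150])
m=((P[...,2]>.055)&(P[...,2]<.075)).astype(np.uint8); m[240:,230:]=0
m=cv2.morphologyEx(m,cv2.MORPH_CLOSE,np.ones((25,25)))
c=max(cv2.findContours(m,0,2)[0],key=cv2.contourArea); w=ray(C,cv2.boxPoints(cv2.minAreaRect(c)),.064)
print(np.round(w,4),w.mean(0),np.linalg.norm(np.diff(w,axis=0),axis=1))
print("screws",ray(C,[[150,156],[358,108],[191,264],[380,226]],.064), ray(C,[[150,156],[358,108],[191,264],[380,226]],.064).mean(0))
# socket
s=np.zeros(g.shape,np.uint8); bx=(slice(170,235),slice(190,245))
hs=cv2.cvtColor(im,cv2.COLOR_RGB2HSV); s[bx]=((g[bx]<110)|(hs[bx][...,1]>90)); c=max(cv2.findContours(s,0,2)[0],key=cv2.contourArea)
R=cv2.minAreaRect(c); w=ray(C,cv2.boxPoints(R),.064); print("sock",R,np.round(w,4),w.mean(0),np.linalg.norm(np.diff(w,axis=0),axis=1))
# battery by height
b=((P[...,2]>.074)&(P[...,2]<.1)).astype(np.uint8); b[:150]=0;b[212:]=0;b[:,:290]=0;b[:,365:]=0
q=P[b>0]; print("batt pts",len(q),np.median(q,0),q.min(0),q.max(0))
R=cv2.minAreaRect(q[:,:2].astype(np.float32)); print(R)
```

```text
deck [0.55540811 0.07269255 0.06518355] [0.5300009  0.13752715 0.06527824] batt [0.53032858 0.19278507 0.0867685 ] mat [ 0.67398198 -0.08118693  0.0038829 ]
[[0.4611 0.0328 0.064 ]
 [0.47   0.2426 0.064 ]
 [0.6006 0.2443 0.064 ]
 [0.598  0.0044 0.064 ]] [0.53243536 0.13102184 0.064     ] [0.2100159  0.13053984 0.23997614]
screws [[0.47101877 0.04049638 0.064     ]
 [0.47841307 0.23462623 0.064     ]
 [0.58513005 0.03501147 0.064     ]
 [0.59314913 0.2304885  0.064     ]] [0.53192776 0.13515564 0.064     ]
sock ((215.53834533691406, 201.95846557617188), (41.20551681518555, 26.226829528808594), 42.709388732910156) [[0.5184 0.0623 0.064 ]
 [0.5049 0.0856 0.064 ]
 [0.5385 0.1039 0.064 ]
 [0.5531 0.0803 0.064 ]] [0.52870064 0.08302782 0.064     ] [0.02692984 0.03824929 0.02772001]
batt pts 675 [0.53152394 0.19340322 0.08747181] [0.52407493 0.17981322 0.07419305] [0.5430029  0.20647544 0.08972602]
((0.5333271622657776, 0.19307774305343628), (0.026505714282393456, 0.018033824861049652), 86.3822021484375)
```

```bash
python3 -m crank '[[[-0.1,0.5,2.8],[0,0,0]],[[0,0,2.8],[0,0,0]],[[0,0,2.8],[0,0,0]],[[0,0,2.8],[0,0,0]],[[0,0,1.5],[0,0,0]]]'; python3 -m crank '[[[0,0,0.6],[0,0,0]],[[0,0,0.6],[0,0,0]],[[0,0,0.3],[0,0,0]],[[0,0,0.3],[0,0,0]],[[0,0,0.3],[0,0,0]]]'
```

```text
clock: 2.1
tcp_pos: [0.5285, 0.1996, 0.1017]
orientation: [-0.389, -3.114, 0.002]
contact_force: [0.3, -0.9, 0.3]
grip_width: 0.0003
gripper_force: 0.0
clock: 2.6
tcp_pos: [0.5313, 0.199, 0.0842]
orientation: [0.393, 3.116, 0.002]
contact_force: [-1.9, -0.5, 5.6]
grip_width: -0.0003
gripper_force: 3.1
```

```bash
python3 -m crank '[[[0,0,0.3],[0,0,0]],[[0,0,0.3],[0,0,0]],[[0,0,0.2],[0,0,0]]]'; python3 -m crank '[[[0,0,0.2],[0,0,0]],[[0,0,0.1],[0,0,0]]]'
```

```text
clock: 2.9
tcp_pos: [0.5313, 0.199, 0.0763]
orientation: [0.393, 3.116, 0.002]
contact_force: [-1.4, -1.2, 6.1]
grip_width: 0.0
gripper_force: 3.0
clock: 3.1
tcp_pos: [0.5318, 0.1993, 0.0758]
orientation: [0.393, 3.116, 0.004]
contact_force: [-10.1, -3.3, 37.6]
grip_width: 0.0003
gripper_force: 18.5
```

Battery home: hard stop at z ≈ 0.0757, with the force jumping to 37 N. Back up and over to the plug.

```bash
python3 -m crank '[[[0,0,-2.5],[0,0,0]],[[0,0,-4],[0,0,0]],[[0,0,-4],[0,0,0]],[[-0.9,-4,-2],[0,0,0]],[[-0.9,-4.2,0],[0,0,0]]]' 5 30; python3 -m crank '[[[-1,-4.4,0],[0,0,0.05]],[[-1,-4.4,0],[0,0,0.05]],[[-1,-4.4,0],[0,0,0]],[[-1,-4.4,0],[0,0,0]],[[-1,-4.4,0],[0,0,0]]]';python3 -m crank '[[[-1,-4.4,0],[0,0,0]],[[0,0,0],[0,0,0]],[[0,0,0],[0,0,0]]]'; python3 look.py w3
```

```text
clock: 3.6
tcp_pos: [0.5304, 0.1157, 0.2013]
orientation: [0.387, 3.111, 0.007]
contact_force: [0.3, -1.1, -0.3]
grip_width: 0.0499
gripper_force: 0.0
clock: 4.1
tcp_pos: [0.5058, -0.1115, 0.1979]
orientation: [0.548, 3.092, 0.001]
contact_force: [1.1, -0.0, -0.6]
grip_width: 0.0502
gripper_force: 0.0
clock: 4.4
tcp_pos: [0.5001, -0.1558, 0.1977]
orientation: [0.553, 3.092, 0.0]
contact_force: [0.2, 1.1, -1.0]
grip_width: 0.0503
gripper_force: 0.0
4.4 [ 0.50012062 -0.15575042  0.19770535] [5.53034404e-01 3.09164428e+00 2.77189358e-04] [-0.16776817  0.27764908  0.42077536  1.97366859 -0.14176239  0.91742094
  1.54185863]
```

View pics/w3.png

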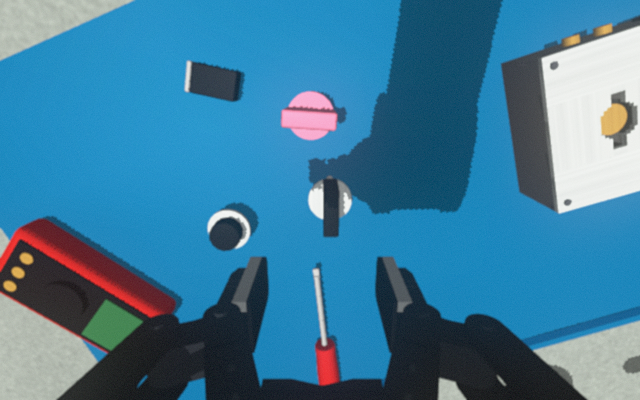

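The black plug is at (330,205) with its bar nearly aligned with the tool's x axis. The cap (228,232), pink decoy and screwdriver are clear of it.

```bash
cat > plug.py <<'E'
from h import *
import sys
z=np.load(f"pics/{sys.argv[1]}.npz"); C=cam("wrist",z); P=cloud(C,z["d"])
R=Ro.from_rotvec(z["orientation"]).as_matrix()
m=(P[...,2]>.058)&(P[...,2]<.075); m[:,:290]=0;m[:,375:]=0;m[:150]=0;m[250:]=0
q=P[m]; print(len(q),q.mean(0),np.median(q[:,2]))
b=cv2.boxPoints(cv2.minAreaRect(q[:,:2].astype(np.float32))); print(b,b.mean(0))
e=b[1]-b[0]; f=b[2]-b[1]; l=e if np.hypot(*e)>np.hypot(*f) else f; print(np.hypot(*e),np.hypot(*f))
a=np.arctan2(*l[::-1]); a=(a+np.pi/2)%np.pi-np.pi/2
t=np.arctan2(R[1,0],R[0,0]); t=(t+np.pi/2)%np.pi-np.pi/2
print("bar yaw",a,"tool x yaw",t); c=b.mean(0)
print("tool shift cm",tool(z,[c[0]-z["tcp_pos"][0],c[1]-z["tcp_pos"][1],0]))
E
python3 plug.py w3
```

```text
781 [ 0.52266659 -0.15620881  0.06550773] 0.06569507339550112
[[ 0.501309   -0.15524134]
 [ 0.54205674 -0.17022714]
 [ 0.546639   -0.15776736]
 [ 0.50589126 -0.14278156]] [ 0.523974   -0.15650435]
0.04341606 0.013275676
bar yaw -0.35241687 tool x yaw -0.35401656211101074
tool shift cm [-2.26  0.76  0.  ]
```

```bash
python3 -m crank '[[[-2.2,0.75,0],[0,0,0]],[[0,0,3],[0,0,0]],[[0,0,3],[0,0,0]],[[0,0,2],[0,0,0]],[[0,0,0],[0,0,0]]]'; python3 look.py w4; python3 plug.py w4
```

```text
clock: 4.95
tcp_pos: [0.5221, -0.1524, 0.1148]
orientation: [-0.542, -3.089, -0.001]
contact_force: [0.2, -0.3, 0.1]
grip_width: 0.0501
gripper_force: 0.0
4.95 [ 0.52205255 -0.15241706  0.1147651 ] [-5.42276627e-01 -3.08897175e+00 -8.34416477e-04] [-0.12751855  0.4305904   0.37540391  1.99019127 -0.22313705  0.76554425
  1.60261268]
1228 [ 0.51811599 -0.15420078  0.06540577] 0.06565358703553328
[[ 0.50087273 -0.15498823]
 [ 0.5329132  -0.16708052]
 [ 0.5378108  -0.15410373]
 [ 0.5057703  -0.14201143]] [ 0.51934177 -0.15454598]
0.034246396 0.013870243
bar yaw -0.36087906 tool x yaw -0.3475644404554519
tool shift cm [ 0.18 -0.29  0.  ]
```

```bash
python3 -m crank '[[[-0.3,-0.3,2],[0,0,0]],[[0,0,2.5],[0,0,0]],[[0,0,2],[0,0,0]],[[0,0,1.5],[0,0,0]],[[0,0,0],[0,0,0]]]';python3 -m crank '[[[0,0,0],[0,0,0]],[[0,0,0],[0,0,0]],[[0,0,0],[0,0,0]],[[0,0,0],[0,0,0]]]' 0 80; python3 -c "
from h import *
o=monitor.get_obs();print(o['joints'])"
```

```text
clock: 5.5
tcp_pos: [0.5251, -0.1581, 0.0366]
orientation: [-0.546, -3.092, -0.001]
contact_force: [0.2, 0.5, 0.3]
grip_width: 0.0502
gripper_force: 0.0
clock: 5.9
tcp_pos: [0.5263, -0.159, 0.0384]
orientation: [0.548, 3.091, 0.0]
contact_force: [0.1, 1.5, 6.6]
grip_width: 0.0125
gripper_force: 79.0
[-0.06743673  0.5563509   0.31827641  2.01699421 -0.29345904  0.60930816
  1.66802154]
```

```bash
python3 -m crank '[[[0,0,-2],[0,0,0]],[[0,0,-4],[0,0,0]],[[0,0,-4],[0,0,-0.1]],[[0,0,-4],[0,0,-0.1]],[[0,0,0],[0,0,-0.11]]]';python3 -m crank '[[[0.1,4,0],[0,0,0]],[[0.1,4.3,0],[0,0,0]],[[0.1,4.3,0],[0,0,0]],[[0.1,4.3,0],[0,0,0]],[[0.1,4.3,0],[0,0,0]]]'; python3 -m crank '[[[0.1,3,0],[0,0,0]],[[0,0,0],[0,0,0]],[[0,0,0],[0,0,0]]]'; python3 look.py w5; python3 -c "
from h import *
o=monitor.get_obs();print(o['grip_width'],o['gripper_force'],o['contact_force'])"
```

```text
clock: 6.4
tcp_pos: [0.5285, -0.1601, 0.1829]
orientation: [0.058, 3.131, -0.002]
contact_force: [0.6, -0.7, -1.3]
grip_width: 0.0124
gripper_force: 78.3
clock: 6.9
tcp_pos: [0.5286, 0.0546, 0.1775]
orientation: [0.065, 3.141, 0.0]
contact_force: [0.7, 0.1, -1.1]
grip_width: 0.0124
gripper_force: 78.4
clock: 7.2
tcp_pos: [0.5289, 0.0835, 0.1772]
orientation: [-0.062, -3.141, 0.001]
contact_force: [-0.2, -0.7, -1.3]
grip_width: 0.0128
gripper_force: 78.4
7.2 [0.52886924 0.08345545 0.1772254 ] [-6.15775910e-02 -3.14062744e+00  5.41848294e-04] [-0.47866493  0.31396337  0.24989035  1.95776063 -0.09878908  0.88185799
  1.35402289]
0.012535784109394417 78.404860496521 [-0.2736609  -0.69448149 -0.79071718]
```

View pics/w5.png

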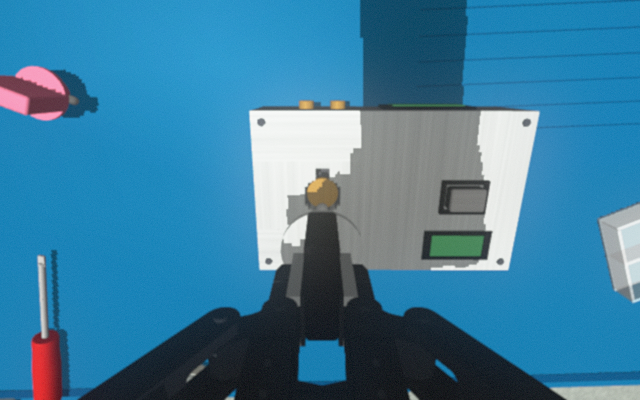

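The plug is held straight: bar centre at column 322, flange spanning columns 282–362. The socket floor is at (322,193) with a slot at (322,174), and the deck screws are at (261,122), (526,122), (268,261) and (500,261).

Run:
```python
from h import *
z=np.load("pics/w5.npz"); C=cam("wrist",z); P=cloud(C,z["d"]); im=z["p"]
R=Ro.from_rotvec(z["orientation"]).as_matrix(); t=z["tcp_pos"]
s=ray(C,[[261,122],[526,122],[268,261],[500,261]],.065); print(np.round(s,4)); c=s.mean(0)
d=s[1]-s[0]+s[3]-s[2]; yaw=-np.arctan2(d[0],d[1]); e=s[0]-s[2]+s[1]-s[3]; print("yaw",yaw,np.arctan2(-e[1],-e[0]),"tool x yaw",np.arctan2(-R[1,0],-R[0,0]))
yd=np.array([-np.sin(yaw),np.cos(yaw),0]); S=c-.052*yd; print("socket from screws",S,"tester",c)
h=cv2.cvtColor(im,cv2.COLOR_RGB2HSV); m=np.zeros(h.shape[:2],np.uint8); bx=(slice(165,212),slice(300,345)); m[bx]=(h[bx][...,1]>90)
ys,xs=np.where(m); print("bronze cols",xs.min(),xs.max(),"rows",ys.min(),ys.max(), ray(C,[[(xs.min()+xs.max())/2,187]],.065),ray(C,[[xs.min(),193],[xs.max(),193]],.06))
tl=(P-t)@R  # tool coords
# flange: tool z between -5mm.. +15mm
for nm,(lo,hi) in dict(flange=(.0,.02),bar=(-.06,-.015)).items():
  k=(tl[...,2]>lo)&(tl[...,2]<hi)&(np.abs(tl[...,1])<.03)&(np.abs(tl[...,0])<.04)&(z["d"]>0); q=tl[k]; print(nm,len(q),np.percentile(q,[1,50,99],axis=0))
k=(tl[...,2]>.0)&(tl[...,2]<.02)&(np.abs(tl[...,1])<.03)&(tl[...,0]>0)&(tl[...,0]<.04); q=tl[k]
# front edge: max x per y bin
for y in np.arange(-.02,.021,.005):
  w=q[np.abs(q[:,1]-y)<.0015]; print(round(y,3),len(w),w[:,0].max() if len(w) else None, np.median(w[:,2]) if len(w) else None)
print(tool(z,[S[0]-t[0],S[1]-t[1],0]))
```

```text
[[0.4704 0.0409 0.065 ]
 [0.478  0.2344 0.065 ]
 [0.5843 0.0358 0.065 ]
 [0.5918 0.2298 0.065 ]]
yaw -0.03917107785435755 -0.04225342996416288 tool x yaw -0.03920859849114517
socket from screws [0.52908566 0.08325366 0.065     ] tester [0.53112204 0.13521378 0.065     ]
bronze cols 307 336 rows 178 205 [[0.52155167 0.08313302 0.065     ]] [[0.5275273  0.07131757 0.06      ]
 [0.52843313 0.09442    0.06      ]]
flange 1995 [[-0.00386955 -0.02053667  0.00072224]
 [ 0.01088625 -0.00019386  0.01261564]
 [ 0.02482399  0.01967876  0.01631816]]
bar 12756 [[-0.01615998 -0.02961334 -0.05933235]
 [ 0.00891917  0.00018019 -0.04321576]
 [ 0.02474253  0.02961658 -0.01628007]]
-0.02 102 0.012487459872576037 0.012535088924169099
-0.015 196 0.018991475701941173 0.012645025039599389
-0.01 198 0.021789152402894984 0.01273667309462992
-0.005 57 0.024994799959103215 0.006343434946271202
0.0 64 0.024965174391729072 0.00641243069284543
0.005 58 0.024978770419006403 0.005698778441694061
0.01 223 0.021704925086575285 0.012742653831353153
0.015 193 0.018128502829315454 0.012664302239791031
0.02 57 0.010335110866710108 0.012642757585080924
[-0.02 -0.02 -0.  ]
```

```bash
python3 -m crank '[[[-0.35,0,2],[0,0,0]],[[0,0,2.5],[0,0,0]],[[0,0,1.8],[0,0,0]],[[0,0,0],[0,0,0]],[[0,0,0],[0,0,0]]]'; python3 look.py w6
```

```text
clock: 7.75
tcp_pos: [0.5328, 0.0815, 0.1146]
orientation: [-0.068, -3.141, 0.001]
contact_force: [-0.1, -0.5, -1.2]
grip_width: 0.0124
gripper_force: 78.4
7.75 [0.53283161 0.08149269 0.11461871] [-6.76221919e-02 -3.14065643e+00  1.00724359e-03] [-0.45377068  0.40780154  0.23172502  1.99783086 -0.13311017  0.75053113
  1.38493598]
```

View pics/w6.png

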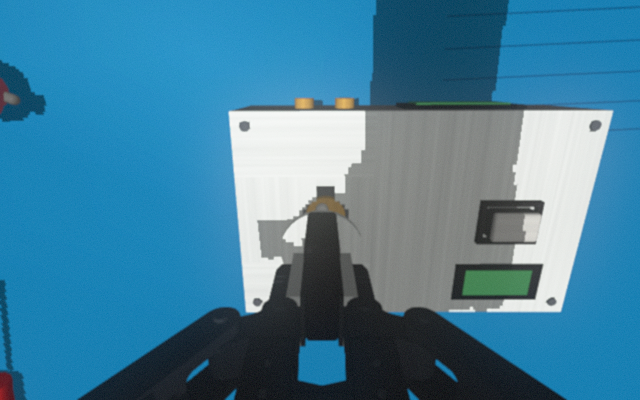

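The pin tip at (322,208) sits a few pixels left of the slot at (326,192), about 2 mm.

Run:
```python
from h import *
z=np.load("pics/w6.npz"); C=cam("wrist",z); t=z["tcp_pos"]
R=Ro.from_rotvec(z["orientation"]).as_matrix()
s=ray(C,[[244,126],[595,126],[257,302],[551,301]],.065); c=s.mean(0); d=s[1]-s[0]+s[3]-s[2]; yaw=-np.arctan2(d[0],d[1])
S=c-.052*np.array([-np.sin(yaw),np.cos(yaw),0]); print(np.round(s,4),c,yaw,np.arctan2(-R[1,0],-R[0,0]),S,tool(z,[S[0]-t[0],S[1]-t[1],0]))
print(ray(C,[[326,192]],.065))
```

```text
[[0.4703 0.0407 0.065 ]
 [0.4787 0.2348 0.065 ]
 [0.5845 0.036  0.065 ]
 [0.5919 0.2298 0.065 ]] [0.53137676 0.1353329  0.065     ] -0.040766621525192615 -0.04305586751094264 [0.52925749 0.08337611 0.065     ] [ 0.37  0.17 -0.  ]
[[0.51048965 0.08459797 0.065     ]]
```

```bash
python3 -m crank '[[[0.04,0.2,0.5],[0,0,0]],[[0,0,0.5],[0,0,0]],[[0,0,0.4],[0,0,0]],[[0,0,0],[0,0,0]]]'; python3 -m crank '[[[0,0,0.3],[0,0,0]],[[0,0,0.3],[0,0,0]],[[0,0,0.2],[0,0,0]]]'
```

```text
clock: 8.2
tcp_pos: [0.5319, 0.085, 0.0998]
orientation: [-0.064, -3.14, 0.0]
contact_force: [-0.1, 0.0, -1.7]
grip_width: 0.0127
gripper_force: 78.4
clock: 8.5
tcp_pos: [0.5323, 0.085, 0.0921]
orientation: [-0.064, -3.141, 0.0]
contact_force: [-0.7, -0.3, 2.7]
grip_width: 0.0127
gripper_force: 78.8
```

```bash
python3 -m crank '[[[0,0,0.3],[0,0,0]],[[0,0,0.3],[0,0,0]],[[0,0,0.2],[0,0,0]],[[0,0,0],[0,0,0]]]'; python3 -m crank '[[[0,0,0.2],[0,0,0]],[[0,0,0.1],[0,0,0]],[[0,0,0],[0,0,0]]]'
```

```text
clock: 8.9
tcp_pos: [0.5325, 0.085, 0.0845]
orientation: [-0.064, -3.141, -0.0]
contact_force: [-2.3, -0.4, 7.7]
grip_width: 0.0127
gripper_force: 79.5
clock: 9.2
tcp_pos: [0.5325, 0.085, 0.0818]
orientation: [0.064, 3.141, 0.0]
contact_force: [-3.3, -0.5, 8.9]
grip_width: 0.0129
gripper_force: 79.7
```

```bash
python3 -m crank '[[[0,0,0.1],[0,0,0]],[[0,0,0.1],[0,0,0]],[[0,0,0],[0,0,0]]]' - 100
```

```text
clock: 9.5
tcp_pos: [0.5326, 0.085, 0.0814]
orientation: [0.065, 3.141, 0.001]
contact_force: [-8.0, -1.1, 25.2]
grip_width: 0.0122
gripper_force: 104.1
```

```bash
python3 -m crank '[[[0,-0.05,0],[0,0,0.14]],[[0,-0.05,0],[0,0,0.14]],[[0,-0.05,0],[0,0,0.14]],[[0,-0.05,0],[0,0,0.14]],[[0,0,0],[0,0,0]]]'; python3 -c "
from h import *
o=monitor.get_obs();print(o['moment'],o['joints'],Ro.from_rotvec(o['orientation']).as_matrix()[:2,0])"
```

```text
clock: 10.0
tcp_pos: [0.5335, 0.0825, 0.0814]
orientation: [0.936, 2.996, 0.002]
contact_force: [-4.4, -2.7, 20.6]
grip_width: 0.0124
gripper_force: 103.2
[-0.53250523  1.09712769 -0.0795049 ] [-0.55671679  0.47462592  0.3643204   2.02486925 -0.26047867  0.68280947
  0.93892376] [-0.82217185  0.56923479]
```

```bash
python3 -m crank '[[[0.02,-0.08,0],[0,0,0.14]],[[0.02,-0.08,0],[0,0,0.14]],[[0.02,-0.08,0],[0,0,0.14]],[[0,-0.05,0],[0,0,0.14]],[[0,0,0],[0,0,0]]]'; python3 -c "
from h import *
o=monitor.get_obs();R=Ro.from_rotvec(o['orientation']).as_matrix();print(o['moment'],o['joints'],R[:2,0],o['tcp_pos']+.0033*R[:,0])"
```

```text
clock: 10.5
tcp_pos: [0.5311, 0.0801, 0.0814]
orientation: [1.728, 2.62, 0.002]
contact_force: [-3.7, -4.2, 22.8]
grip_width: 0.0123
gripper_force: 103.5
[-0.73054298  1.16194181 -0.03669403] [-0.66846922  0.49686095  0.51438707  2.03842058 -0.37402945  0.69391658
  0.48956603] [-0.39368912  0.91924249] [0.52984464 0.08314635 0.08142613]
```

```bash
python3 -m crank '[[[0,-0.04,0],[0,0,0.12]],[[0,-0.04,0],[0,0,0.12]],[[0,-0.04,0],[0,0,0.12]],[[0,-0.04,0],[0,0,0.12]],[[0,0,0],[0,0,0]]]'; python3 -m crank '[[[0,0,0],[0,0,0]],[[0,0,0],[0,0,0]]]'; python3 -c "
from h import *
o=monitor.get_obs();R=Ro.from_rotvec(o['orientation']).as_matrix();print(o['moment'],o['joints'],R[:2,0],o['tcp_pos']+.0033*R[:,0],np.degrees(np.arctan2(R[1,0],R[0,0])))"; python3 look.py w7
```

```text
clock: 11.0
tcp_pos: [0.5289, 0.0796, 0.0814]
orientation: [2.302, 2.136, 0.002]
contact_force: [-7.0, -4.4, 25.8]
grip_width: 0.0121
gripper_force: 104.0
clock: 11.2
tcp_pos: [0.5289, 0.0796, 0.0814]
orientation: [2.299, 2.14, 0.002]
contact_force: [-6.9, -3.5, 25.7]
grip_width: 0.0124
gripper_force: 104.0
[-0.76639022  1.61472882 -0.00302027] [-0.76168937  0.52624766  0.64180666  2.04824579 -0.47712762  0.71393106
  0.11211232] [0.07177082 0.99742103] [0.52915859 0.08290273 0.08138743] 85.88429603621466
11.2 [0.52892175 0.07961124 0.08138584] [2.29908116 2.139591   0.00241884] [-0.76168937  0.52624766  0.64180666  2.04824579 -0.47712762  0.71393106
  0.11211232]
```

View pics/w7.png

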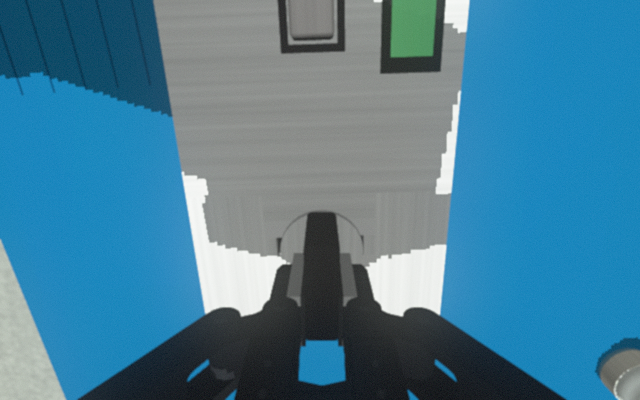

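The bar turned with the gripper by about 1.6 rad. The flange is on the deck, with the empty slots showing at (279,243) and (363,243), square to the bar. The push is about 25 N.

```bash
python3 -c "
from bench import r
print(r.hand_in())"
```

```text
the job is handed in; nothing more can be done
None
```

I pressed the battery down to its hard stop, then pushed the plug fully into the socket, turned it about 92° clockwise and handed in at 11.2 s while still holding it there; no verdict came back.

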